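# Load a modelling board into the bench cradle behind its gravity catch

### The job

Pick up the small modelling board by the plaster block on it, bring an end of it in under the nose of the bench cradle's hinged catch, and lift the catch with the board's own edge. Then slide the board under the two keeper strips fully home against the back stop, so that the catch drops shut behind it, and let go, leaving the board lying flat in the cradle. The plaster is brittle, so feel for the stop gently rather than ramming the board against it, and leave the mallet, brush and clay maquette where they lie.

Things in the scene. Friction and masses are not known exactly. Their poses are not given: they have to be found in the camera images.
- block (a point): Centre of the white plaster block, 45 (x) x 60 (y) x 60 (z) mm plus a 15 mm lumpy crown, fixed on a pale wooden board 150 (x) x 110 (y) x 14 (z) mm: 30 mm above the board's top, 44 mm above its underside. x along the board's length, z up. 0.3 to 0.65 kg in all. Either end may lead. Grip the block across its 45 mm, so the fingers stay clear of the cradle.
- cradle: Wood and steel cradle fixed to the bench, 165 x 176 mm. Origin on the bench; x points the way the board slides in, y left, z up. Floor 45 mm above the bench, from x = -45 mm (open front edge, free space before and below it) to 120 mm. A dark steel bracket on it carries the back stop (bar across the far end) and the catch; it is clamped within +-10 mm along x, not measured.
- cradle_mouth (a point): Middle of the floor's front edge (cradle x = -45, y 0, z 45 mm), cradle axes. Two side rails, inner faces at y = +-57.5 mm, carry keeper strips reaching in to y = +-49.5 mm, underside 18 mm above the floor, from 20 to 110 mm inwards of this edge; the board must slide level below them. In the first 20 mm rails and strips flare, about 5 mm sideways and up.
- home (a point): Where the block's centre is with the board home when the bracket is at mid-setting: cradle x = 5, y 0, z 89 mm; true home is up to 10 mm nearer or farther along x. The back stop's rigid face, 16 mm high, is 75 mm beyond it. The catch drops only when the board is within about 3 mm of the stop; with the board held slightly above the floor it still drops.
- nose (a point): Middle of the inner lower edge of the catch's nose when shut, at mid-setting (cradle x = -73, y 46, z 48 mm); the real one is up to 10 mm nearer or farther along x. The steel nose is 12 mm thick in x, spans y = 34 to 81 mm, and from 3 to 25 mm above the floor, so it bars the board's left part before the mouth.
- catch (a joint): Steel gravity catch, 0.3 kg, no spring; rad, 0 = shut (down on its rest), up to 1.2 as the nose rises. The arm runs along the cradle's left outside from a hinge 68 mm inwards of the nose, 10 mm above the floor. Pushing level on the nose jams it: it must be lifted from below, by at least 11 mm. Resting on the board's top it reads about 0.16.
- mallet: Wooden mallet, 230 mm long, lying on the bench; origin under the head end of the handle. Bystander.
- brush: Brush 200 mm long lying on the bench; origin under its middle. Bystander.
- maquette: Small terracotta figure 116 mm tall, 68 mm wide foot, standing; origin under its foot. Bystander.
Not all that is in view belongs to the job. Of the things that look like the part that bears block, the middle-sized one is meant.

How it is judged:
On the way:
1. the board's leading edge has lifted the catch: its nose rests on the board in front of the mouth (value of joint catch above 0.08 rad and x of block in the frame of cradle between -0.165 and -0.05 m and y of block in the frame of cradle between -0.012 and 0.012 m and contact force between board and catch above 0.2 N), for 0.1 s.
At the end, for the whole second after the job is handed in: The board lies at rest on the cradle floor, flat within 0.03 rad, height within 4 mm, centred within 6 mm, its centre from 10 mm before to 18 mm beyond the cradle origin along x, with the catch down (under 0.03 rad) behind it (value of joint catch below 0.03 rad and x of block in the frame of cradle between -0.01 and 0.018 m and y of block in the frame of cradle between -0.006 and 0.006 m and z of block in the frame of cradle between 0.085 and 0.092 m and angle between block's own z axis and vertical below 0.03 rad and linear speed of board below 0.01 m/s); the robot touches nothing.
It fails at once if the board was pressed or rammed against the stop bracket or its catch with more than 50 N (contact force between board and bracket above 50 N).
It fails at once if the mallet was moved more than 30 mm (distance of mallet from where it was at the start of the episode above 0.03 m).
It fails at once if the brush was moved more than 30 mm (distance of brush from where it was at the start of the episode above 0.03 m).
It fails at once if the maquette was moved more than 30 mm (distance of maquette from where it was at the start of the episode above 0.03 m).
It also fails if it takes over 51 s, if anything falls off the work surface, if the arm or the gripper's body presses on something with over 40 N, if the wrist force passes 120 N, or if a joint passes its speed limit or range.

### The arm

A 6-joint arm with a two-finger parallel gripper is mounted at the origin on the work surface. World frame = base frame: x ahead of the robot, y to its left, z up, the work surface at z = 0. Lengths are in m, angles in rad, forces in N, time in s.
With the tool pointing down it reaches from about 0.35 to 1 m from the base axis. Payload 7.1 kg.
Tool frame: the origin (TCP) lies at the very end of the fingers, on their centre line; the grasp point (between the pads) lies 19 mm behind it; z points along the fingers, y is the line along which they close (so a half turn about z gives the same grasp; the last joint's range is limited). The gripper opens to 85 mm and grips with 20 to 120 N. Pads are 22 mm wide; open, the fingers measure 114 mm over their backs; the gripper's body (76 mm by 85 mm) begins 54 mm behind the grasp point. The pads swing forward as they close: fully open they stand 13 mm farther back than shut.
Start: joints at [1.27, 0.423, 1.63, -0, 1.089, -0.019], TCP at [0.174, 0.6, 0.231] pointing down, gripper open.
Joint ranges: [-3, 3], [-0.9, 2.11], [0.09, 2.58], [-1.31, 4.45], [0.11, 2.69], [-2.54, 2.54]. Speed limits (rad/s): [2.39, 2.39, 3.01, 3.14, 3.14, 3.14].

### API

Orientations are given as a 3x3 rotation matrix whose columns are the frame's x, y, z axes.
In Python, from bench import * gives the robot as it stands.
- The arm moves only by the shell command python3 -m jog 'ROWS' [FORCE]. ROWS is JSON, a list of rows, each an object of numbers: "gripper": the opening, from 0 (shut) to 1 (fully open); "tx", "ty", "tz": the shift along the tool's x, y, z in m; "roll": the turn about the tool's z in degrees. A call has 1 to 20 rows; each row is the pose to reach, as a shift and turn from the pose commanded when the call began, along the tool's axes at that moment; what a row does not reach only later rows make up. A row lasts 1/8 s, in which the tool goes at most 62.5 mm and 10.7 degrees, less where a joint would pass 70% of its speed; a pose out of reach is approached as far as the arm can. A call with a gripper value outside its range is refused whole. The fingers move at their own pace and stop on an object; FORCE is the grip in N (left out, the last holds). Time passes only in rows, so rows that repeat a pose let the fingers close. It gives the time, the measured TCP pose, the force, the opening and the grip force at its end, in the units of the state.
- state(): the state, without advancing time (a new reading comes with each control period).
- get_image(name): name is "side" or "top"; returns a dict with "img" (480x640x3 uint8, red, green, blue), "fovy" (degrees; the focal length in pixels is half the picture's height over the tangent of half this angle, whatever the lens; pixels are square), "cx", "cy" (the principal point, pixels), "k1" (the pictures are not rectified: a ray, as slopes to the right and down, at radius r is drawn at 1 + k1 r^2 times it, then the intrinsics apply), "world_from_camera" (4x4, takes a point from camera to world coordinates). Camera axes: x right, y up, looking along -z (the intrinsics and any distortion apply to the point x, -y, -z); pixel columns grow to the right and rows downward; lengths in m; the calibration is good to about 2 mm. A picture is of the moment at which its call begins. There is no depth.
- close_job(): hands the job in; it is judged then, once.
The state is a dict: "t": time; "joint_pos": joint angles; "joint_vel": joint speeds; "effort": joint torques, N m; "ee_pos": TCP position; "tcp_rot": TCP orientation; "force": force on the tool from outside, world axes, zero at the start; "ft_torque": the same for the moment, N m; "finger_gap": finger opening in m; "grasp_force": force on a finger pad.
Only numpy, scipy, OpenCV 4.12 (cv2) and the standard library are available. Lean on these libraries where they do the work, as an engineer would, in place of code of your own. Each camera call takes 0.05 s, during which the arm holds its last target. There are 200 camera calls.

## Working session

There is one attempt and no reset: what is moved stays moved. The work goes in short steps, Python scripts to look and compute and a shell command to move; the robot and the scene stay as the last step left them, time stands still between calls to the robot, and variables do not carry over. Pictures are saved under pics/ and viewed, at most 10 in all, crops included, and the job is handed in when it is done.

```bash
ls; mkdir -p pics; python3 - <<'E'
from bench import *
import cv2
for n in("side","top"):
    d=get_image(n);cv2.imwrite(f"pics/{n}0.png",d["img"][:,:,::-1]);print(n,d["fovy"],d["cx"],d["cy"],d["k1"],d["world_from_camera"])
s=state();print(s["t"],s["ee_pos"],s["tcp_rot"],s["force"],s["finger_gap"])
E
```

```text
pics
side 56.0969936432626 319.4978528664177 240.62946576103445 -0.07176699457406263 [[ 0.94470216  0.22031892 -0.24289381  0.26048418]
 [-0.32734377  0.67781693 -0.65833902 -0.55959736]
 [ 0.019593    0.70144407  0.71245514  0.76786794]
 [ 0.          0.          0.          1.        ]]
top 43.02063278264656 311.00796864266624 239.4863967803046 -0.19429614445801702 [[ 0.02085494  0.99700536 -0.07446729  0.41533256]
 [-0.99969541  0.02177836  0.01160984  0.07365792]
 [ 0.01319685  0.07420249  0.99715587  1.39328194]
 [ 0.          0.          0.          1.        ]]
0.1 [0.17361841 0.59985889 0.2305951 ] [[-9.60557499e-01  2.78081073e-01 -4.55472206e-04]
 [ 2.78081442e-01  9.60556482e-01 -1.39847161e-03]
 [ 4.86182940e-05 -1.46997076e-03 -9.99998918e-01]] [-0.48416667 -0.93978309  0.75958777] 0.08546373331855928
```

View pics/side0.png

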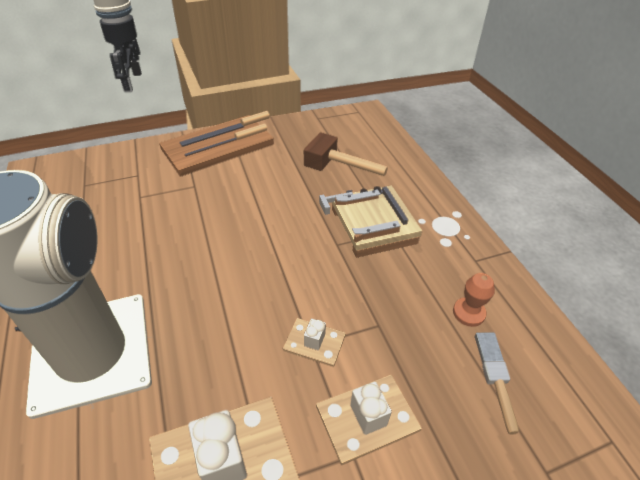

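View pics/top0.png

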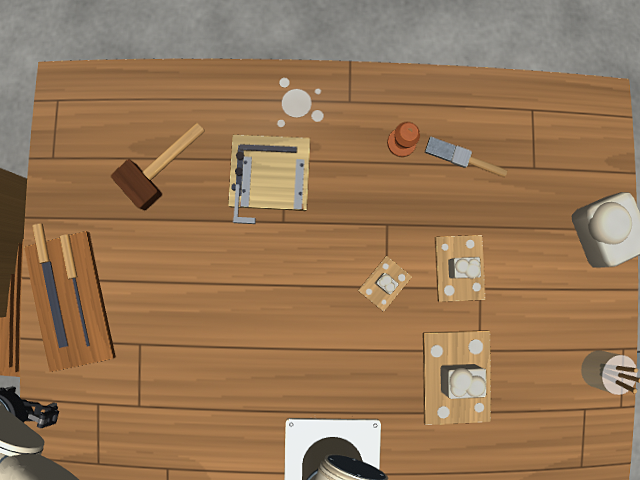

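The pictures show three candidate boards in the top view: small (385,283), middle (460,268) and large (457,378). The middle one, about 66x48 px ≈ 150x110 mm, fits the description. The cradle is at (270,172), with the stop on the far side (+x) and the catch on the left (+y), nose at (243,220). I'll confirm this in an enlarged crop.

```bash
cat > h.py <<'E'
import numpy as np, cv2
from bench import *
def KD(d):
    f=240/np.tan(np.radians(d["fovy"]/2))
    return np.array([[f,0,d["cx"]],[0,f,d["cy"]],[0,0,1]]),np.array([d["k1"],0,0,0,0.])
def onplane(d,px,z):
    K,D=KD(d);u=cv2.undistortPoints(np.float64(px).reshape(-1,1,2),K,D)[:,0]
    M=np.array(d["world_from_camera"]);r=np.c_[u[:,0],-u[:,1],-np.ones(len(u))]@M[:3,:3].T
    o=M[:3,3];return o+r*((z-o[2])/r[:,2])[:,None]
def proj(d,P):
    K,D=KD(d);M=np.array(d["world_from_camera"]);c=(np.atleast_2d(P)-M[:3,3])@M[:3,:3]
    return cv2.projectPoints(c*[1,-1,-1],np.zeros(3),np.zeros(3),K,D)[0][:,0]
E
python3 - <<'E'
from h import *
t=cv2.imread("pics/top0.png")
c1=cv2.resize(t[125:235,220:320],(500,550),interpolation=cv2.INTER_CUBIC)
c2=cv2.resize(t[225:310,430:490],(300,425),interpolation=cv2.INTER_CUBIC)
o=np.zeros((550,800,3),np.uint8);o[:,:500]=c1;o[:425,500:]=c2
cv2.imwrite("pics/crop1.png",o)
s=cv2.imread("pics/side0.png");cv2.imwrite("pics/crop2.png",cv2.resize(s[180:255,315:425],None,fx=7,fy=7,interpolation=cv2.INTER_CUBIC))
E
```

```text
(no output)
```

View pics/crop1.png

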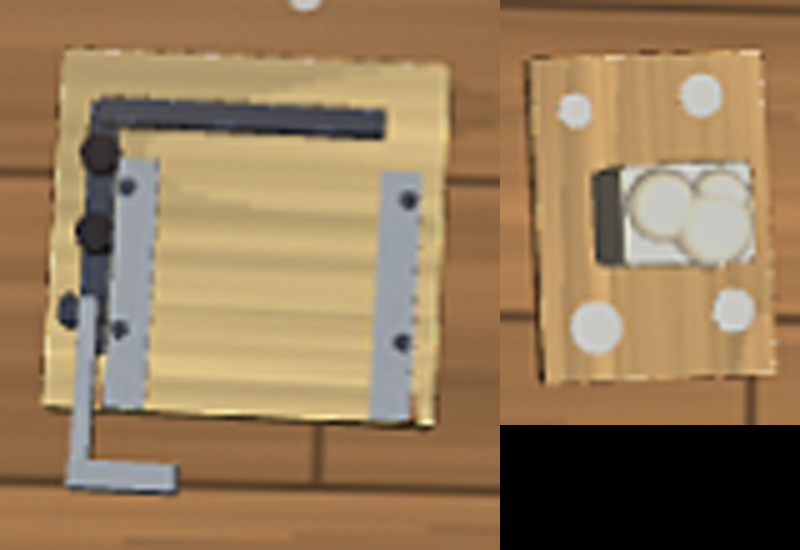

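View pics/crop2.png

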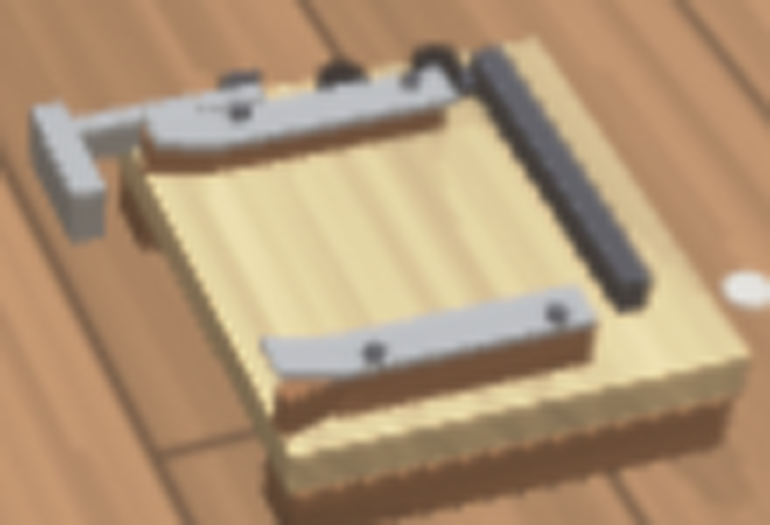

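Crop 1 confirms the middle board: 4 plaster spots and its block at (465,268). Crop corners are floor (64,48), (450,65), (435,425), (42,407) and board (530,58), (762,52), (775,375), (545,382). Crop 2 shows the floor's front-right corner at (285,455), far-right at (750,355) and far-left at (535,40). The nose is ahead of the left rail.

```bash
python3 - <<'E'
from h import *
t=get_image("top");s=get_image("side")
up=lambda p,f,o:(np.array(p,float)+.5)/f-.5+o
def desc(Q,n):
    # Q: TL,TR,BR,BL seen from top (TL = far,left)
    x=(Q[0]+Q[1]-Q[2]-Q[3])/2;y=(Q[0]+Q[3]-Q[1]-Q[2])/2
    print(n,Q.mean(0).round(4),"L",np.linalg.norm(x).round(4),"W",np.linalg.norm(y).round(4),"yaw",np.degrees([np.arctan2(x[1],x[0]),np.arctan2(-y[0],y[1])]).round(2))
c=up([(64,48),(450,65),(435,425),(42,407)],5,[220,125]);desc(onplane(t,c,.045),"cradle top")
print(onplane(s,up([(535,40),(750,355),(285,455)],7,[315,180]),.045).round(4),onplane(t,c,.045).round(4))
b=up(np.array([(530,58),(762,52),(775,375),(545,382)])-[500,0],5,[430,225]);desc(onplane(t,b,.014),"board top")
# masks: subpixel via 4x upsampling + minAreaRect
T=t["img"][:,:,::-1].copy()
# board in side
S=s["img"];print(onplane(s,[(318,405),(390,378),(420,428),(344,458)],.014).round(4))
print(onplane(t,b,.014).round(4))
# block top face  (z=.074) from crop: TL(622,163) TR(750,163) BR(755,262) BL(625,265)
k=up(np.array([(622,163),(750,160),(755,262),(625,266)])-[500,0],5,[430,225]);desc(onplane(t,k,.074),"block")
n=up([(177,493),(177,466),(80,461)],5,[220,125]);print("nose tops near-right, far-right, arm-inner",onplane(t,n,.070).round(4))
st=up([(95,122),(385,138)],5,[220,125]);print("stop face",onplane(t,st,.061).round(4))
sk=up([(157,160),(145,410),(382,172),(370,418)],5,[220,125]);print("strips",onplane(t,sk,.066).round(4))
E
```

```text
cradle top [0.667  0.1553 0.045 ] L 0.1644 W 0.1755 yaw [-1.24 -1.45]
[[0.7484 0.2408 0.045 ]
 [0.7444 0.0667 0.045 ]
 [0.5791 0.0719 0.045 ]] [[0.7514 0.2411 0.045 ]
 [0.7469 0.066  0.045 ]
 [0.5826 0.0692 0.045 ]
 [0.587  0.245  0.045 ]]
board top [ 0.4604 -0.2873  0.014 ] L 0.149 W 0.1094 yaw [2.96 2.52]
[[ 0.3836 -0.2415  0.014 ]
 [ 0.5247 -0.2351  0.014 ]
 [ 0.5336 -0.3364  0.014 ]
 [ 0.394  -0.3402  0.014 ]]
[[ 0.5322 -0.2285  0.014 ]
 [ 0.5374 -0.3385  0.014 ]
 [ 0.3881 -0.3455  0.014 ]
 [ 0.3838 -0.2369  0.014 ]]
block [ 0.4603 -0.2871  0.074 ] L 0.0452 W 0.0586 yaw [2.67 2.45]
nose tops near-right, far-right, arm-inner [[0.5472 0.1813 0.07  ]
 [0.559  0.1817 0.07  ]
 [0.5603 0.2243 0.07  ]]
stop face [[0.7137 0.2239 0.061 ]
 [0.7089 0.0943 0.061 ]]
strips [[0.6958 0.1951 0.066 ]
 [0.5839 0.1968 0.066 ]
 [0.6924 0.0952 0.066 ]
 [0.5825 0.0978 0.066 ]]
```

```bash
cat >> h.py <<'E'
def w2t(target,yaw_y=None):
    "tool-axis shift (mm) to a world TCP target; roll (deg) that brings tool y to world angle yaw_y"
    s=state();R=np.array(s["tcp_rot"]);d=R.T@(np.array(target)-s["ee_pos"])
    r=None if yaw_y is None else -((yaw_y-np.degrees(np.arctan2(R[1,1],R[0,1])))+90)%180
    return (d*1000).round(1),(None if r is None else round(r if r<=90 else r-180,2))
E
python3 -c "
from h import *
print(w2t((.45,.25,.2)));print(w2t((.46,-.2877,.16),2.65))"
```

```text
(array([-362.8, -259.4,   31.1]), None)
(array([-521.9, -773.1,   71.5]), np.float64(-18.8))
```

```bash
sed -i 's/^    r=None.*/    r=None if yaw_y is None else (np.degrees(np.arctan2(R[1,1],R[0,1]))-yaw_y+90)%180-90/; s/^    return (d\*1000).*/    return (d*1000).round(1),r/' h.py
python3 -m jog '[{"gripper":1,"tx":-0.06,"ty":-0.043,"tz":0.005},{"tx":-0.11,"ty":-0.08,"tz":0.01,"roll":5},{"tx":-0.16,"ty":-0.115,"tz":0.015,"roll":10},{"tx":-0.21,"ty":-0.15,"tz":0.02,"roll":15},{"tx":-0.26,"ty":-0.185,"tz":0.025,"roll":20},{"tx":-0.31,"ty":-0.22,"tz":0.03,"roll":25},{"tx":-0.36,"ty":-0.26,"tz":0.03,"roll":30},{"tx":-0.375,"ty":-0.31,"tz":0.035,"roll":35},{"tx":-0.39,"ty":-0.36,"tz":0.035,"roll":40},{"tx":-0.405,"ty":-0.41,"tz":0.04,"roll":45},{"tx":-0.42,"ty":-0.46,"tz":0.04,"roll":50},{"tx":-0.437,"ty":-0.51,"tz":0.045,"roll":55},{"tx":-0.453,"ty":-0.56,"tz":0.05,"roll":60},{"tx":-0.47,"ty":-0.61,"tz":0.055,"roll":65},{"tx":-0.487,"ty":-0.66,"tz":0.06,"roll":71.2},{"tx":-0.504,"ty":-0.71,"tz":0.065,"roll":71.2},{"tx":-0.522,"ty":-0.76,"tz":0.07,"roll":71.2},{"tx":-0.522,"ty":-0.773,"tz":0.0715,"roll":71.2}]'
python3 -c "
from h import *
s=state();print(s['t'],s['ee_pos'],s['tcp_rot']);print(w2t((.46,-.2877,.024),2.65))"
```

```text
0.2 [0.17367273 0.60006406 0.23083595] [[-9.60558283e-01  2.78078596e-01 -2.82503748e-04]
 [ 2.78078738e-01  9.60557882e-01 -8.78145739e-04]
 [ 2.71676678e-05 -9.22068449e-04 -9.99999575e-01]]
(array([-521.9, -772.9,  207.5]), np.float64(71.20443021002075))schema error: expected keys gripper, tx, ty, tz, roll
```

```bash
python3 -m jog '[{"gripper":1,"tx":-0.06,"ty":-0.043,"tz":0.005,"roll":0},{"gripper":1,"tx":-0.11,"ty":-0.08,"tz":0.01,"roll":5},{"gripper":1,"tx":-0.16,"ty":-0.115,"tz":0.015,"roll":10},{"gripper":1,"tx":-0.21,"ty":-0.15,"tz":0.02,"roll":15},{"gripper":1,"tx":-0.26,"ty":-0.185,"tz":0.025,"roll":20},{"gripper":1,"tx":-0.31,"ty":-0.22,"tz":0.03,"roll":25},{"gripper":1,"tx":-0.36,"ty":-0.26,"tz":0.03,"roll":30},{"gripper":1,"tx":-0.375,"ty":-0.31,"tz":0.035,"roll":35},{"gripper":1,"tx":-0.39,"ty":-0.36,"tz":0.035,"roll":40},{"gripper":1,"tx":-0.405,"ty":-0.41,"tz":0.04,"roll":45},{"gripper":1,"tx":-0.42,"ty":-0.46,"tz":0.04,"roll":50},{"gripper":1,"tx":-0.437,"ty":-0.51,"tz":0.045,"roll":55},{"gripper":1,"tx":-0.453,"ty":-0.56,"tz":0.05,"roll":60},{"gripper":1,"tx":-0.47,"ty":-0.61,"tz":0.055,"roll":65},{"gripper":1,"tx":-0.487,"ty":-0.66,"tz":0.06,"roll":71.2},{"gripper":1,"tx":-0.504,"ty":-0.71,"tz":0.065,"roll":71.2},{"gripper":1,"tx":-0.522,"ty":-0.76,"tz":0.07,"roll":71.2},{"gripper":1,"tx":-0.522,"ty":-0.773,"tz":0.0715,"roll":71.2}]'
python3 -c "
from h import *
s=state();print(s['t'],s['ee_pos'],s['tcp_rot']);print(w2t((.46,-.2877,.024),2.65))"
```

```text
t: 2.45
ee_pos: [0.4604, -0.2902, 0.1595]
tcp_rot: [[-0.043, 0.999, 0.001], [0.999, 0.043, -0.001], [-0.001, 0.001, -1.0]]
force: [-0.2, 1.0, 0.1]
finger_gap: 0.0858
grasp_force: 0.0
2.45 [ 0.46035624 -0.2902188   0.159526  ] [[-4.34103479e-02  9.99057113e-01  6.53733979e-04]
 [ 9.99057078e-01  4.34107894e-02 -6.76964668e-04]
 [-7.04705475e-04  6.23730287e-04 -9.99999557e-01]]
(array([  2.6,  -0.3, 135.5]), np.float64(-0.16196262996814426))
```

```bash
python3 -m jog '[{"gripper":1,"tx":0,"ty":0,"tz":0.05,"roll":0},{"gripper":1,"tx":0,"ty":0,"tz":0.09,"roll":0},{"gripper":1,"tx":0,"ty":0,"tz":0.12,"roll":0},{"gripper":1,"tx":0,"ty":0,"tz":0.135,"roll":0},{"gripper":1,"tx":0,"ty":0,"tz":0.135,"roll":0}]'
```

```text
t: 3.08
ee_pos: [0.4598, -0.2866, 0.0243]
tcp_rot: [[-0.047, 0.999, -0.002], [0.999, 0.047, 0.001], [0.001, -0.001, -1.0]]
force: [-0.5, -0.1, 0.2]
finger_gap: 0.0854
grasp_force: 0.0
```

```bash
python3 -m jog '[{"gripper":0,"tx":0,"ty":0,"tz":0,"roll":0},{"gripper":0,"tx":0,"ty":0,"tz":0,"roll":0},{"gripper":0,"tx":0,"ty":0,"tz":0,"roll":0},{"gripper":0,"tx":0,"ty":0,"tz":0,"roll":0},{"gripper":0,"tx":0,"ty":0,"tz":0,"roll":0},{"gripper":0,"tx":0,"ty":0,"tz":0,"roll":0}]' 90
```

```text
t: 3.82
ee_pos: [0.4608, -0.2878, 0.0262]
tcp_rot: [[-0.046, 0.999, 0.001], [0.999, 0.046, -0.001], [-0.001, 0.001, -1.0]]
force: [-1.1, 1.5, 7.2]
finger_gap: 0.0439
grasp_force: 93.5
```

```bash
python3 -m jog '[{"gripper":0,"tx":0,"ty":0,"tz":-0.02,"roll":0},{"gripper":0,"tx":0,"ty":0,"tz":-0.06,"roll":0},{"gripper":0,"tx":0,"ty":0,"tz":-0.105,"roll":0},{"gripper":0,"tx":0,"ty":0,"tz":-0.105,"roll":0},{"gripper":0,"tx":0,"ty":0,"tz":-0.105,"roll":0}]'; python3 -c "
from h import *
print(w2t((.428,.1515,.13),-1.3))"
```

```text
t: 4.45
ee_pos: [0.4593, -0.2867, 0.1289]
tcp_rot: [[-0.046, 0.999, -0.001], [0.999, 0.046, 0.001], [0.001, -0.001, -1.0]]
force: [0.4, 0.5, -6.1]
finger_gap: 0.0443
grasp_force: 93.9
(array([439.2, -11. ,  -0.7]), np.float64(3.9480827260511546))
```

Lifted, about 0.6 kg. Now carry it to in front of the cradle.

```bash
python3 -m jog '[{"gripper":0,"tx":0.025,"ty":0,"tz":0,"roll":0},{"gripper":0,"tx":0.07,"ty":0,"tz":0,"roll":0},{"gripper":0,"tx":0.12,"ty":0,"tz":0,"roll":1},{"gripper":0,"tx":0.17,"ty":-0.003,"tz":0,"roll":2},{"gripper":0,"tx":0.22,"ty":-0.005,"tz":0,"roll":3},{"gripper":0,"tx":0.27,"ty":-0.007,"tz":0,"roll":3.95},{"gripper":0,"tx":0.32,"ty":-0.009,"tz":0,"roll":3.95},{"gripper":0,"tx":0.37,"ty":-0.011,"tz":0,"roll":3.95},{"gripper":0,"tx":0.41,"ty":-0.011,"tz":0,"roll":3.95},{"gripper":0,"tx":0.439,"ty":-0.011,"tz":0,"roll":3.95},{"gripper":0,"tx":0.439,"ty":-0.011,"tz":0.02,"roll":3.95},{"gripper":0,"tx":0.439,"ty":-0.011,"tz":0.045,"roll":3.95},{"gripper":0,"tx":0.439,"ty":-0.011,"tz":0.045,"roll":3.95},{"gripper":0,"tx":0.439,"ty":-0.011,"tz":0.045,"roll":3.95}]'; python3 - <<'E'
from h import *
print(w2t((.428,.1515,.056),-1.3))
t=get_image("top");s=get_image("side")
cv2.imwrite("pics/top1.png",t["img"][:,:,::-1]);cv2.imwrite("pics/side1.png",s["img"][:,:,::-1])
o=np.zeros((600,800,3),np.uint8)
a=cv2.resize(t["img"][125:285,215:325,::-1],None,fx=3.6,fy=3.6,interpolation=cv2.INTER_CUBIC);o[:a.shape[0],:a.shape[1]]=a
b=cv2.resize(s["img"][175:295,265:395,::-1],None,fx=3,fy=3,interpolation=cv2.INTER_CUBIC);o[:b.shape[0],400:400+b.shape[1]]=b
cv2.imwrite("pics/c3.png",o)
E
```

```text
t: 6.2
ee_pos: [0.4284, 0.1504, 0.0844]
tcp_rot: [[0.023, 1.0, -0.002], [1.0, -0.023, -0.001], [-0.001, -0.002, -1.0]]
force: [-0.1, -0.5, -6.9]
finger_gap: 0.0443
grasp_force: 93.5
(array([ 1.1, -0.4, 28.4]), np.float64(-0.008522540900216313))
```

View pics/c3.png

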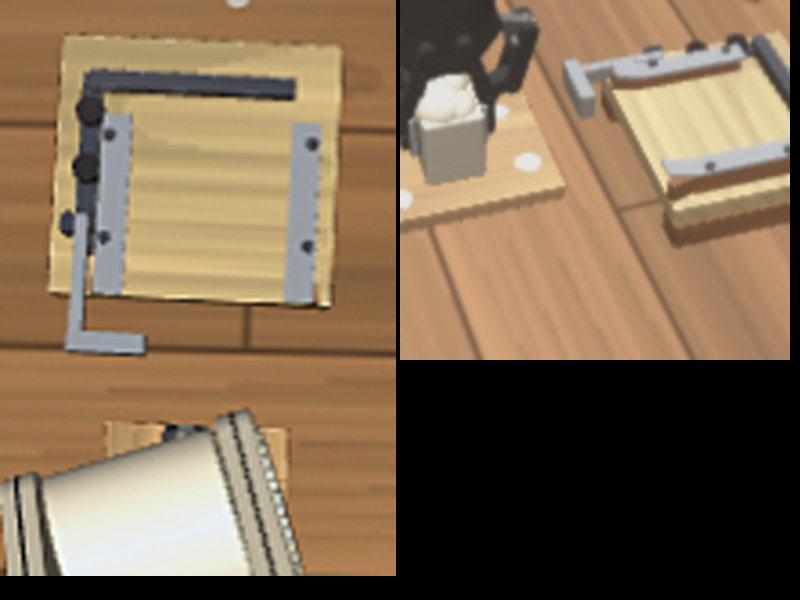

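The top view shows the board's front edge running from (106,422) to (289,430) in the crop. In the side view its front-right corner is at (565,187) and front-left near (525,93), and it looks level. I'll compare it with the strips in the same frames.

```bash
python3 - <<'E'
from h import *
t=get_image("top");s=get_image("side")
a=lambda p:(np.array(p,float)+.5)/3.6-.5+[215,125]
b=lambda p:(np.array(p,float)-[400,0]+.5)/3-.5+[265,175]
F=onplane(t,a([(106,422),(289,430)]),.072);S=onplane(t,a([(131,115),(124,293),(291,124),(285,302)]),.066)
print("front",F.round(4));print("strips",S.round(4))
print("side front R,L",onplane(s,b([(565,187),(525,93)]),.072).round(4))
# side strips inner top edges, px in crop2 picture
u=lambda p:(np.array(p,float)+.5)/7-.5+[315,180]
print("side strips L far,near R far",onplane(s,u([(455,103),(585,290)]),.066).round(4))
# subpixel lines in top: fit strip inner edges by gradient along rows
I=cv2.cvtColor(t["img"],cv2.COLOR_RGB2LAB).astype(float)[:,:,2]
for n,c0,c1,sg in(("L",243,257,1),("R",290,304,-1)):
    P=[]
    for v in range(162,200,2):
        g=sg*np.diff(I[v,c0:c1]);k=int(g.argmax());w=np.clip(g[max(k-1,0):k+2],0,None);P.append((c0+.5+(w*np.arange(max(k-1,0),max(k-1,0)+len(w))).sum()/w.sum(),v))
    Q=onplane(t,P,.066);m=np.polyfit(Q[:,0],Q[:,1],1);print(n,"slope deg",np.degrees(np.arctan(m[0])).round(2),"y at .6385",np.polyval(m,.6385).round(4),"res",np.std(Q[:,1]-np.polyval(m,Q[:,0])).round(4))
# board left/right sides at rows just behind front edge
for n,c0,c1,sg in(("L",238,252,1),("R",288,302,-1)):
    P=[]
    for v in range(244,250):
        g=sg*np.diff(I[v,c0:c1])
        k=int(g.argmax());w=np.clip(g[max(k-1,0):k+2],0,None);P.append((c0+.5+(w*np.arange(max(k-1,0),max(k-1,0)+len(w))).sum()/w.sum(),v))
    print(n,onplane(t,P,.072)[:,:2].round(4).tolist())
E
```

```text
front [[0.5056 0.2039 0.072 ]
 [0.5032 0.093  0.072 ]]
strips [[0.6959 0.195  0.066 ]
 [0.5852 0.1958 0.066 ]
 [0.6922 0.0963 0.066 ]
 [0.5817 0.0974 0.066 ]]
side front R,L [[0.5017 0.0938 0.072 ]
 [0.506  0.2018 0.072 ]]
side strips L far,near R far [[0.6919 0.194  0.066 ]
 [0.6928 0.0929 0.066 ]]
L slope deg -1.58 y at .6385 0.1958 res 0.0001
R slope deg -1.48 y at .6385 0.0973 res 0.0002
L [[0.5009, 0.2061], [0.4987, 0.206], [0.4966, 0.2027], [0.4942, 0.2135], [0.4924, 0.1982], [0.49, 0.2054]]
R [[0.5033, 0.0956], [0.5012, 0.0953], [0.499, 0.0952], [0.4968, 0.095], [0.4946, 0.0951], [0.4925, 0.0951]]
```

```bash
python3 -m jog '[{"gripper":0,"tx":0.001,"ty":0,"tz":0.015,"roll":0.15},{"gripper":0,"tx":0.001,"ty":0,"tz":0.03,"roll":0.15},{"gripper":0,"tx":0.001,"ty":0,"tz":0.03,"roll":0.15},{"gripper":0,"tx":0.001,"ty":0,"tz":0.03,"roll":0.15}]';  python3 -m jog '[{"gripper":0,"tx":0,"ty":0.015,"tz":0,"roll":0},{"gripper":0,"tx":0,"ty":0.03,"tz":0,"roll":0},{"gripper":0,"tx":0,"ty":0.042,"tz":0,"roll":0},{"gripper":0,"tx":0,"ty":0.052,"tz":0,"roll":0},{"gripper":0,"tx":0,"ty":0.06,"tz":0,"roll":0},{"gripper":0,"tx":0,"ty":0.067,"tz":0,"roll":0},{"gripper":0,"tx":0,"ty":0.067,"tz":0,"roll":0},{"gripper":0,"tx":0,"ty":0.067,"tz":0,"roll":0}]'
```

```text
t: 6.9
ee_pos: [0.4287, 0.1516, 0.0545]
tcp_rot: [[0.025, 1.0, -0.001], [1.0, -0.025, -0.0], [-0.0, -0.001, -1.0]]
force: [0.7, -0.6, -5.4]
finger_gap: 0.0436
grasp_force: 93.7
t: 7.9
ee_pos: [0.4954, 0.1499, 0.0547]
tcp_rot: [[0.025, 1.0, -0.001], [1.0, -0.025, -0.0], [-0.0, -0.001, -1.0]]
force: [-0.2, 0.1, -5.7]
finger_gap: 0.0442
grasp_force: 93.9
```

```bash
python3 - <<'E'
from h import *
t=get_image("top");s=get_image("side")
o=np.zeros((600,800,3),np.uint8)
a=cv2.resize(t["img"][180:260,220:320,::-1],None,fx=4,fy=4,interpolation=cv2.INTER_CUBIC);o[:a.shape[0],:a.shape[1]]=a
b=cv2.resize(s["img"][170:270,300:400,::-1],None,fx=4,fy=4,interpolation=cv2.INTER_CUBIC);o[:b.shape[0],400:400+b.shape[1]]=b
cv2.imwrite("pics/c4.png",o)
E
```

```text
(no output)
```

View pics/c4.png

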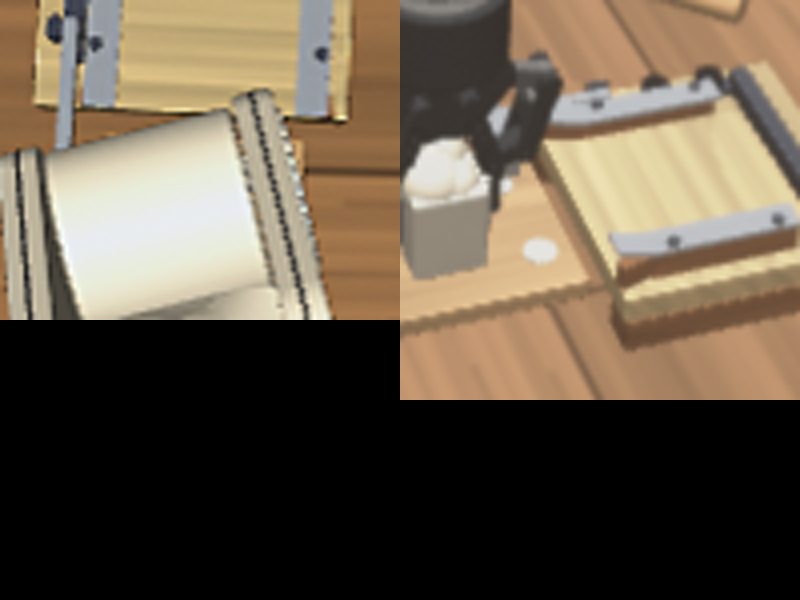

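The side view shows the board's right front corner about 25 px short of the floor's edge, below floor level, with no contact force. The nose is above the board. Now lift.

```bash
python3 -m jog '[{"gripper":0,"tx":0,"ty":0,"tz":-0.006,"roll":0},{"gripper":0,"tx":0,"ty":0,"tz":-0.011,"roll":0},{"gripper":0,"tx":0,"ty":0,"tz":-0.016,"roll":0},{"gripper":0,"tx":0,"ty":0,"tz":-0.019,"roll":0},{"gripper":0,"tx":0,"ty":0,"tz":-0.019,"roll":0},{"gripper":0,"tx":0,"ty":0,"tz":-0.019,"roll":0}]' 110
python3 - <<'E'
from h import *
t=get_image("top");s=get_image("side")
cv2.imwrite("pics/side2.png",s["img"][:,:,::-1])
cv2.imwrite("pics/c5.png",cv2.resize(s["img"][175:265,310:420,::-1],None,fx=6,fy=6,interpolation=cv2.INTER_CUBIC))
f=[state() for _ in range(1)][0];print(f["force"],f["ft_torque"],f["ee_pos"])
E
```

```text
t: 8.75
ee_pos: [0.496, 0.15, 0.0738]
tcp_rot: [[0.025, 1.0, 0.0], [1.0, -0.025, 0.0], [0.0, 0.0, -1.0]]
force: [0.2, -0.0, -8.0]
finger_gap: 0.0436
grasp_force: 113.4
[ 0.35793608  0.75274986 -7.51237412] [-0.14650889  0.20702407 -0.03393203] [0.49591763 0.14998571 0.07369279]
```

View pics/c5.png

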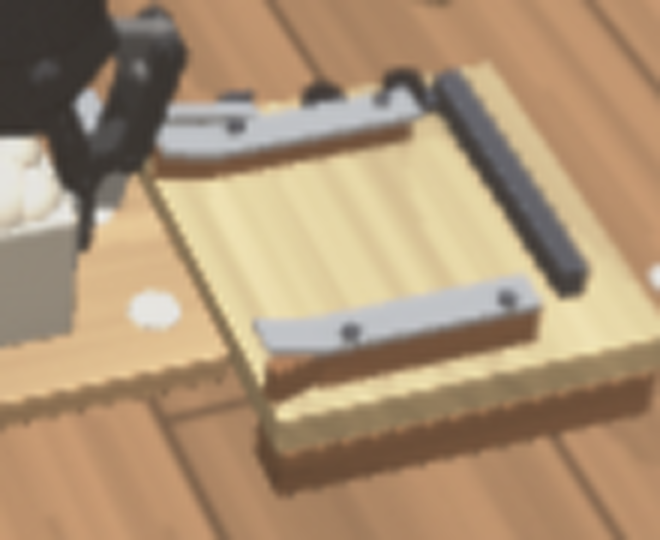

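Wrist load rose by about 2 N and the nose is up on the board. The board's front-right top corner is at about (227,358) in the crop. I'll check its height before sliding.

```bash
python3 - <<'E'
from h import *
s=get_image("side")
c=lambda q:((q-[310,175])+.5)*6-.5
for z in(.055,.0615,.068): print(z,c(proj(s,[(.571,.0935,z)])).round(0), "under",c(proj(s,[(.571,.0935,z-.014)])).round(0))
print("floor near R",c(proj(s,[(.5825,.070,.045)])).round(0))
E
```

```text
0.055 [[234. 367.]] under [[232. 393.]]
0.0615 [[236. 354.]] under [[233. 381.]]
0.068 [[237. 342.]] under [[234. 369.]]
floor near R [[285. 421.]]
```

```bash
python3 -m jog '[{"gripper":0,"tx":0,"ty":0.005,"tz":0,"roll":0},{"gripper":0,"tx":0,"ty":0.01,"tz":0,"roll":0},{"gripper":0,"tx":0,"ty":0.015,"tz":0,"roll":0},{"gripper":0,"tx":0,"ty":0.02,"tz":0,"roll":0},{"gripper":0,"tx":0,"ty":0.025,"tz":0,"roll":0},{"gripper":0,"tx":0,"ty":0.03,"tz":0,"roll":0},{"gripper":0,"tx":0,"ty":0.03,"tz":0,"roll":0}]'
```

```text
t: 9.78
ee_pos: [0.527, 0.1493, 0.074]
tcp_rot: [[0.026, 1.0, 0.002], [1.0, -0.026, 0.0], [0.0, 0.002, -1.0]]
force: [0.7, 0.8, -9.3]
finger_gap: 0.0442
grasp_force: 113.6
```

```bash
python3 -m jog '[{"gripper":0,"tx":0,"ty":0.006,"tz":0,"roll":0},{"gripper":0,"tx":0,"ty":0.012,"tz":0,"roll":0},{"gripper":0,"tx":0,"ty":0.018,"tz":0,"roll":0},{"gripper":0,"tx":0,"ty":0.024,"tz":0,"roll":0},{"gripper":0,"tx":0,"ty":0.03,"tz":0,"roll":0},{"gripper":0,"tx":0,"ty":0.03,"tz":0,"roll":0}]'
python3 -m jog '[{"gripper":0,"tx":0,"ty":0.006,"tz":0,"roll":0},{"gripper":0,"tx":0,"ty":0.012,"tz":0,"roll":0},{"gripper":0,"tx":0,"ty":0.018,"tz":0,"roll":0},{"gripper":0,"tx":0,"ty":0.024,"tz":0,"roll":0},{"gripper":0,"tx":0,"ty":0.03,"tz":0,"roll":0},{"gripper":0,"tx":0,"ty":0.03,"tz":0,"roll":0}]'
```

```text
t: 10.52
ee_pos: [0.5571, 0.1485, 0.074]
tcp_rot: [[0.025, 1.0, 0.002], [1.0, -0.025, 0.0], [0.0, 0.002, -1.0]]
force: [1.3, 0.6, -8.0]
finger_gap: 0.044
grasp_force: 113.7
t: 11.28
ee_pos: [0.587, 0.1478, 0.074]
tcp_rot: [[0.026, 1.0, 0.002], [1.0, -0.026, 0.0], [0.0, 0.002, -1.0]]
force: [1.2, -0.1, -7.7]
finger_gap: 0.0439
grasp_force: 113.7
```

```bash
python3 -m jog '[{"gripper":0,"tx":0,"ty":0.006,"tz":0,"roll":0},{"gripper":0,"tx":0,"ty":0.012,"tz":0,"roll":0},{"gripper":0,"tx":0,"ty":0.018,"tz":0,"roll":0},{"gripper":0,"tx":0,"ty":0.024,"tz":0,"roll":0},{"gripper":0,"tx":0,"ty":0.029,"tz":0,"roll":0},{"gripper":0,"tx":0,"ty":0.029,"tz":0,"roll":0}]'
python3 -m jog '[{"gripper":0,"tx":0,"ty":0.002,"tz":0,"roll":0},{"gripper":0,"tx":0,"ty":0.004,"tz":0,"roll":0},{"gripper":0,"tx":0,"ty":0.006,"tz":0,"roll":0},{"gripper":0,"tx":0,"ty":0.008,"tz":0,"roll":0},{"gripper":0,"tx":0,"ty":0.01,"tz":0,"roll":0},{"gripper":0,"tx":0,"ty":0.012,"tz":0,"roll":0},{"gripper":0,"tx":0,"ty":0.012,"tz":0,"roll":0}]'
```

```text
t: 12.02
ee_pos: [0.6159, 0.147, 0.074]
tcp_rot: [[0.025, 1.0, 0.002], [1.0, -0.025, 0.0], [0.0, 0.002, -1.0]]
force: [1.0, -0.9, -9.1]
finger_gap: 0.0439
grasp_force: 113.8
t: 12.9
ee_pos: [0.6273, 0.1467, 0.0739]
tcp_rot: [[0.025, 1.0, 0.001], [1.0, -0.025, 0.0], [0.0, 0.001, -1.0]]
force: [0.2, -0.6, -8.2]
finger_gap: 0.044
grasp_force: 113.8
```

Fine steps of 1.5 mm, checking the force after each pair.

```bash
python3 -m jog '[{"gripper":0,"tx":0,"ty":0.001,"tz":0,"roll":0},{"gripper":0,"tx":0,"ty":0.002,"tz":0,"roll":0},{"gripper":0,"tx":0,"ty":0.003,"tz":0,"roll":0},{"gripper":0,"tx":0,"ty":0.003,"tz":0,"roll":0}]' | egrep 'ee_pos|force'
python3 -m jog '[{"gripper":0,"tx":0,"ty":0.001,"tz":0,"roll":0},{"gripper":0,"tx":0,"ty":0.0015,"tz":0,"roll":0},{"gripper":0,"tx":0,"ty":0.0015,"tz":0,"roll":0}]' | egrep 'ee_pos|force'
```

```text
ee_pos: [0.63, 0.1466, 0.0739]
force: [-0.0, 0.3, -9.1]
grasp_force: 113.8
ee_pos: [0.6315, 0.1466, 0.0738]
force: [-1.3, -0.2, -8.1]
grasp_force: 113.8
```

```bash
python3 -m jog '[{"gripper":0,"tx":0,"ty":0.001,"tz":0,"roll":0},{"gripper":0,"tx":0,"ty":0.0015,"tz":0,"roll":0},{"gripper":0,"tx":0,"ty":0.0015,"tz":0,"roll":0}]' | egrep 'ee_pos|force'
python3 -m jog '[{"gripper":0,"tx":0,"ty":0.001,"tz":0,"roll":0},{"gripper":0,"tx":0,"ty":0.0015,"tz":0,"roll":0},{"gripper":0,"tx":0,"ty":0.0015,"tz":0,"roll":0}]' | egrep 'ee_pos|force'
```

```text
ee_pos: [0.6335, 0.1467, 0.0743]
force: [0.5, -0.2, -6.6]
grasp_force: 113.7
ee_pos: [0.6345, 0.1465, 0.0739]
force: [0.0, 0.8, -5.6]
grasp_force: 113.7
```

The vertical load fell back to about 6 N, so the catch seems to have dropped. Now feel for the stop.

```bash
python3 -m jog '[{"gripper":0,"tx":0,"ty":0.0005,"tz":0,"roll":0},{"gripper":0,"tx":0,"ty":0.001,"tz":0,"roll":0},{"gripper":0,"tx":0,"ty":0.001,"tz":0,"roll":0}]' | egrep 'ee_pos|force'
python3 -m jog '[{"gripper":0,"tx":0,"ty":0.0005,"tz":0,"roll":0},{"gripper":0,"tx":0,"ty":0.001,"tz":0,"roll":0},{"gripper":0,"tx":0,"ty":0.001,"tz":0,"roll":0}]' | egrep 'ee_pos|force'
```

```text
ee_pos: [0.6352, 0.1465, 0.0737]
force: [-0.5, 0.2, -4.7]
grasp_force: 113.8
ee_pos: [0.6353, 0.1465, 0.0736]
force: [-5.0, -0.4, -3.8]
grasp_force: 114.1
```

The stop is felt at 5 N. Back off 0.5 mm and lower to the floor.

```bash
python3 -m jog '[{"gripper":0,"tx":0,"ty":-0.0005,"tz":0.001,"roll":0},{"gripper":0,"tx":0,"ty":-0.0005,"tz":0.0015,"roll":0},{"gripper":0,"tx":0,"ty":-0.0005,"tz":0.0015,"roll":0}]' | egrep 'ee_pos|force'
python3 -m jog '[{"gripper":0,"tx":0,"ty":0,"tz":0.0007,"roll":0},{"gripper":0,"tx":0,"ty":0,"tz":0.0007,"roll":0}]' | egrep 'ee_pos|force'
python3 - <<'E'
from h import *
t=get_image("top");s=get_image("side")
o=np.zeros((480,800,3),np.uint8)
o[:,:400]=cv2.resize(t["img"][125:245,215:315,::-1],(400,480),interpolation=cv2.INTER_CUBIC)
o[:400,400:]=cv2.resize(s["img"][160:260,310:410,::-1],(400,400),interpolation=cv2.INTER_CUBIC)
cv2.imwrite("pics/c6.png",o)
E
```

```text
ee_pos: [0.6352, 0.1464, 0.0721]
force: [-4.1, 1.2, -4.4]
grasp_force: 114.1
ee_pos: [0.6353, 0.1464, 0.0715]
force: [-5.0, 0.2, -3.6]
grasp_force: 114.2
```

View pics/c6.png

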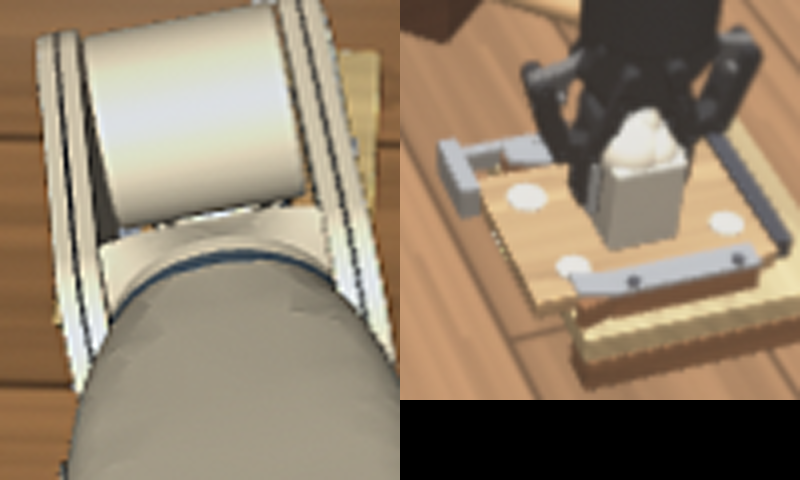

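The side view shows the catch down behind the board, with the nose at (458,180), and the board under the strips. Lower the last bit until it seats, then release.

```bash
python3 -m jog '[{"gripper":0,"tx":0,"ty":-0.0005,"tz":0.0008,"roll":0},{"gripper":0,"tx":0,"ty":-0.0005,"tz":0.0008,"roll":0}]' | egrep 'ee_pos|force'
python3 -m jog '[{"gripper":0,"tx":0,"ty":0,"tz":0.0006,"roll":0},{"gripper":0,"tx":0,"ty":0,"tz":0.0006,"roll":0}]' | egrep 'ee_pos|force'
```

```text
ee_pos: [0.6352, 0.1464, 0.0713]
force: [-6.7, -0.4, 1.4]
grasp_force: 114.7
ee_pos: [0.6352, 0.1464, 0.0713]
force: [-8.5, -0.8, 5.2]
grasp_force: 115.3
```

```bash
python3 -m jog '[{"gripper":0.6,"tx":0,"ty":0,"tz":0,"roll":0},{"gripper":0.8,"tx":0,"ty":0,"tz":0,"roll":0},{"gripper":1,"tx":0,"ty":0,"tz":0,"roll":0},{"gripper":1,"tx":0,"ty":0,"tz":0,"roll":0},{"gripper":1,"tx":0,"ty":0,"tz":0,"roll":0},{"gripper":1,"tx":0,"ty":0,"tz":0,"roll":0}]' | egrep 'ee_pos|force|gap'
python3 -m jog '[{"gripper":1,"tx":0,"ty":0,"tz":-0.02,"roll":0},{"gripper":1,"tx":0,"ty":0,"tz":-0.06,"roll":0},{"gripper":1,"tx":0,"ty":0,"tz":-0.11,"roll":0},{"gripper":1,"tx":0,"ty":-0.05,"tz":-0.15,"roll":0},{"gripper":1,"tx":0,"ty":-0.1,"tz":-0.15,"roll":0},{"gripper":1,"tx":0,"ty":-0.15,"tz":-0.15,"roll":0},{"gripper":1,"tx":0,"ty":-0.2,"tz":-0.15,"roll":0},{"gripper":1,"tx":0,"ty":-0.2,"tz":-0.15,"roll":0}]' | egrep 't:|ee_pos|force|gap'
python3 - <<'E'
from h import *
t=get_image("top");s=get_image("side")
o=np.zeros((480,800,3),np.uint8)
o[:,:400]=cv2.resize(t["img"][125:245,215:315,::-1],(400,480),interpolation=cv2.INTER_CUBIC)
o[:400,400:]=cv2.resize(s["img"][160:260,310:410,::-1],(400,400),interpolation=cv2.INTER_CUBIC)
cv2.imwrite("pics/c7.png",o)
E
```

```text
ee_pos: [0.6354, 0.1465, 0.0702]
force: [0.0, 0.4, 0.2]
finger_gap: 0.0851
grasp_force: 0.0
t: 18.25
ee_pos: [0.4322, 0.1513, 0.2212]
tcp_rot: [[0.024, 1.0, -0.001], [1.0, -0.024, -0.0], [-0.0, -0.001, -1.0]]
force: [0.0, 0.2, 0.6]
finger_gap: 0.0852
grasp_force: 0.0
```

View pics/c7.png

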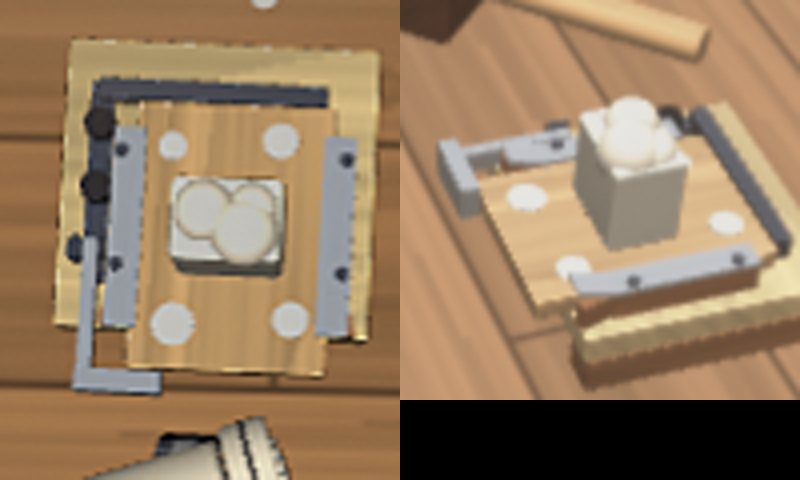

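The board lies flat against the stop and centred between the strips. The nose at (118,382) is down behind its rear edge, and the robot is clear. Handing in.

```bash
python3 -c "
from bench import *
print(close_job())"
```

```text
the job is handed in; nothing more can be done
None
```

The job is handed in at about 18 s: the board lifted the catch and lies flat in the cradle against the back stop (last contact reading about 8.5 N), the catch is shut behind it, and the gripper is open and clear; I was not shown the judge's result.

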